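# Slide the pastry carton through the bench guard

## Robot

A 7-joint arm with a two-finger parallel gripper is mounted at the origin on a cart in front of the work surface, level with it; the furniture and walls round the work are solid. World frame = base frame: x ahead of the robot, y to its left, z up, the work surface at z = 0. Lengths are in m, angles in rad, forces in N, time in s.
With the tool pointing down it reaches from about 0.375 to 0.925 m from the base axis. Payload 3.1 kg.
Tool frame: the origin (TCP) lies between the finger pads; the fingertips stand 8 mm ahead of it and the grasp point (between the pads) lies 11 mm behind it; z points along the fingers, y is the direction in which the jaws open and shut (so a half turn about z gives the same grasp; the last joint's range is limited). The gripper opens to 85 mm and grips with 20 to 120 N. Pads are 22 mm wide; open, the fingers measure 114 mm over their backs; the gripper's body (76 mm by 85 mm) begins 54 mm behind the grasp point. The pads swing forward as they close: fully open they stand 13 mm farther back than shut.
Start: joints at [1.172, 0.383, 0.044, 1.598, -0.018, 1.161, -0.05], TCP at [0.193, -0.621, 0.239] pointing down, gripper open.
Joint ranges: [-2.61, 2.61], [-0.41, 2.15], [-1.48, 1.57], [0, 2.5], [-1.57, 4.71], [0.05, 1.97], [-2.85, 2.85]. Speed limits (rad/s): [2.79, 2.79, 3.14, 3.14, 3.14, 3.14, 3.14].

## Interface

Orientations are given as a 3x3 rotation matrix whose columns are the frame's x, y, z axes.
In Python, from plant import bot, read_camera, camera_params gives the robot as it stands.
- The arm moves only by the tool apply_moves, never from a script. Its argument "rows" is one flat list of numbers, 7 for each row, row after row: the closure, from -1 (fully open) to 1 (shut), then the shift along the tool's x, y, z in m, then the turn, a rotation vector about the tool's x, y, z in degrees. A call has 1 to 5 rows; each row shifts and turns the pose as measured when the row begins, along the tool's axes as they then stand; what a row does not reach is not made up. A row lasts 1/10 s, in which the tool goes at most 50 mm and 8.59 degrees, less where a joint would pass 70% of its speed; a pose out of reach is approached as far as the arm can. A call with a gripper value outside its range is refused whole. The fingers move at their own pace and stop on an object; "squeeze" is the grip in N (left out, the last holds). Time passes only in rows, so rows that do not move let the fingers close. It gives the time, the measured TCP pose, the force and the opening at its end, in the units of the state.
- bot.get_state(): the state, without advancing time (a new reading comes with each control period).
- read_camera(name): name is "scene" or "top" or "wrist"; returns (picture, depth): 384x512x3 uint8, red, green, blue; 384x512 float32, m along the optical axis (not along the pixel's ray), 0 where there is no reading.
- camera_params(name): a dict with "vfov" (degrees; the focal length in pixels is half the picture's height over the tangent of half this angle, whatever the lens; pixels are square), "cx", "cy" (the principal point, pixels), "dist_coeffs" ([k1, k2, p1, p2, k3] as OpenCV has them; the pictures are not rectified), "cam_to_world" (4x4, takes a point from camera to world coordinates); the wrist camera has in their place "T_tool_cam" (4x4, takes a point from camera to tool coordinates, whose origin is the TCP and whose axes are the flange's). Camera axes: x right, y down, z forward; pixel columns grow to the right and rows downward; lengths in m; the calibration is good to about 2 mm. A picture is of the moment at which its call begins: read the wrist's pose just before it. camera_params takes no time and is no camera call.
- bot.job_done(): hands the job in, once; it reports no verdict.
The state is a dict: "t": time; "qpos": joint angles; "joint_velocities": joint speeds; "effort": joint torques, N m; "tool_pos": TCP position; "orientation": TCP orientation; "ft_force": force on the tool from outside, world axes, zero at the start; "moment": the same for the moment, N m; "gripper_width": finger opening in m.
Only numpy, scipy, OpenCV 4.12 (cv2) and the standard library are available. Lean on these libraries where they do the work, as an engineer would, in place of code of your own. Each camera call takes 0.05 s, during which the arm holds its last target.

## Task

Push the flat pastry carton along the worktop, long way on, through the opening in the low steel bench guard, until the whole carton lies past the guard on the left-hand side (as the robot sees it). It is only pushed with the fingers: it stays flat on the worktop, is never lifted or tipped and does not go round the guard, and the drum and the spice jar standing nearby stay where they are.

Things in the scene. Friction and masses are not known exactly. Their poses are not given: they have to be found in the camera images.
- guard: Low steel bench guard, screwed down: two bars in one line, 42 mm high, at most 18 mm thick (y -9 to +9; 4 mm high foot flanges y -18 to +18), with an opening 122 mm wide between them. Origin: centre of the opening, on the worktop. x along the bars, away from the robot (bars: x -135 to -61 and +61 to +135 mm). y straight through the opening, to the left-hand side where the carton has to go.
- carton: Flat pastry carton, white and green, 112 mm (x; 114 over the solid sides) by 206 mm (y, the long way) by 46 mm high, 0.3 to 0.6 kg. Starts on the right (-y) of the guard, up to 45 mm out of line to either side and 15 degrees askew, +y end towards the guard. Origin: centre of its underside; z up. Keep off the fixed saucepan behind it (from world x 0.64, y -0.2; its handle ends at 0.68, -0.03).
- corner_a (a point): bottom corner of the carton, at x +56, y +103 mm in the carton's frame
- corner_b (a point): bottom corner of the carton, at x -56, y +103 mm in the carton's frame
- corner_c (a point): bottom corner of the carton, at x +56, y -103 mm in the carton's frame
- corner_d (a point): bottom corner of the carton, at x -56, y -103 mm in the carton's frame
- drum: bystander: yellow card drum with a white lid, 75 mm across, 96 mm high, standing on the worktop beyond the work, at the back or the left; origin at the centre of its underside. Loose; leave it alone.
- thyme: bystander: spice jar with a green label and a black cap, 51 mm across, 112 mm high, standing on the worktop beyond the work, at the back or the left; origin at the centre of its underside. Loose; leave it alone.

How it is judged:
On the way:
1. the carton is half way through the opening, between the two bars (x of carton in the frame of guard between -0.02 and 0.02 m and y of carton in the frame of guard between -0.06 and 0.06 m and height (world z) of carton below 0.01 m), for 0.1 s.
At the end, for the whole second after the job is handed in: All four bottom corners of the carton lie past the guard's steel (more than 9 mm beyond its centre line on the left-hand side); the carton lies flat on the worktop, at rest; the drum and the jar are within 30 mm of where they stood (y of each of corner_a, corner_b, corner_c, corner_d in the frame of guard above 0.009 m and height (world z) of carton between -0.01 and 0.01 m and angle between carton's own z axis and vertical below 0.06 rad and linear speed of carton below 0.01 m/s and distance of each of drum, thyme from where it was at the start of the episode below 0.03 m); the robot touches nothing.
It fails at once if the carton is lifted off the worktop or tipped (height (world z) of carton above 0.015 m or angle between carton's own z axis and vertical above 0.15 rad).
It fails at once if a bystander is moved by more than 30 mm or knocked over (distance of any of drum, thyme from where it was at the start of the episode above 0.03 m or angle between any of drum, thyme's own z axis and vertical above 0.5 rad).
It fails at once if the carton is pushed with the arm or the gripper's body instead of the fingers (contact force between the arm and carton above 5 N).
It also fails if it takes over 72 s, if anything falls off the work surface, if the arm or the gripper's body presses on something with over 40 N, if the wrist force passes 120 N, or if a joint passes its speed limit or range.

## Working session

There is one attempt and no reset: what is moved stays moved. The work goes in short steps, Python scripts to look and compute and a tool call to move; the robot and the scene stay as the last step left them, time stands still between calls to the robot, and variables do not carry over. Pictures are saved under pics/ and viewed, and the job is handed in when it is done.

Besides the shell and the picture viewer there is one more tool, called after "Emit:" as name(argument=value, ...) on one line, values as JSON. apply_moves: Moves the arm, as the interface text tells. Its arguments: {"type":"object","properties":{"rows":{"type":"array","items":{"type":"number"}},"squeeze":{"type":"number"}},"required":["rows"]}

```bash
ls; mkdir -p pics; python3 - <<'E'
from plant import bot, read_camera, camera_params
import cv2, numpy as np
s=bot.get_state(); print(s)
for n in ("scene","top"):
    im,d=read_camera(n); cv2.imwrite(f"pics/{n}0.png",im[:,:,::-1]); np.savez(f"{n}0.npz",im=im,d=d)
    print(n,camera_params(n))
E
```

```text
pics
{'t': 0.0, 'qpos': array([ 1.17223158,  0.38383929,  0.04383064,  1.59961853, -0.01794637,
        1.1611417 , -0.04988691]), 'joint_velocities': array([ 0.00068343,  0.00051419,  0.00026652, -0.00020227, -0.00028805,
       -0.00128094,  0.00014987]), 'effort': array([ 2.41520011e-04, -4.33464825e+01,  1.02458026e+00, -2.49517000e+01,
        1.05818524e-02,  1.13461222e-02,  5.65730673e-06]), 'tool_pos': array([ 0.192298  , -0.61993357,  0.23786361]), 'orientation': array([[ 9.55087450e-01,  2.96322816e-01, -8.67043607e-04],
       [ 2.96324068e-01, -9.55084270e-01,  2.46671810e-03],
       [-9.71548572e-05, -2.61285739e-03, -9.99996582e-01]]), 'ft_force': array([-0.30886806,  0.21219898,  0.50723593]), 'moment': array([0.02254303, 0.00668832, 0.0034124 ]), 'gripper_width': 0.08553344967998862}
scene {'vfov': 53.75727582616379, 'cx': 254.0534135762781, 'cy': 191.8688032505665, 'dist_coeffs': array([-0.02535738,  0.        ,  0.        ,  0.        ,  0.        ]), 'cam_to_world': array([[-8.99693633e-01, -1.98385113e-01,  3.88837644e-01,
         1.90395943e-01],
       [-4.36521026e-01,  4.07101747e-01, -8.02320112e-01,
         9.14763907e-01],
       [ 8.71881738e-04, -8.91578103e-01, -4.52866123e-01,
         4.69147254e-01],
       [ 0.00000000e+00,  0.00000000e+00,  0.00000000e+00,
         1.00000000e+00]])}
top {'vfov': 53.18063895435723, 'cx': 249.76603386048959, 'cy': 193.8085885881842, 'dist_coeffs': array([-0.00811463,  0.        ,  0.        ,  0.        ,  0.        ]), 'cam_to_world': array([[-0.02271607, -0.99715014,  0.0719415 ,  0.47917995],
       [-0.999705  ,  0.02203762, -0.01021038,  0.16872243],
       [ 0.00859586, -0.07215222, -0.99735659,  1.17920788],
       [ 0.        ,  0.        ,  0.        ,  1.        ]])}
```

View pics/scene0.png

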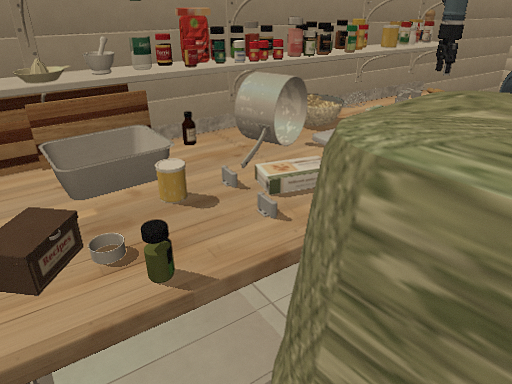

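View pics/top0.png

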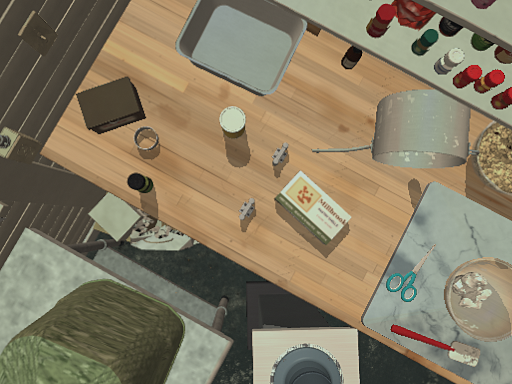

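The top view shows the guard bars at about (281,155) and (247,209). The carton is near (313,208), the drum at (232,122), and the jar at (138,183). I'll measure these with depth.

```bash
cat > h.py <<'E'
import numpy as np, cv2
from plant import bot, read_camera, camera_params
def K(p):
    f=192/np.tan(np.radians(p["vfov"]/2)); return np.array([[f,0,p["cx"]],[0,f,p["cy"]],[0,0,1]])
def cloud(d,p,T=None):
    T=p["cam_to_world"] if T is None else T
    v,u=np.mgrid[0:384,0:512]
    n=cv2.undistortPoints(np.stack([u,v],-1).reshape(-1,1,2).astype(np.float64),K(p),p["dist_coeffs"]).reshape(384,512,2)
    P=np.concatenate([n,np.ones((384,512,1))],-1)*d[...,None]
    return P@T[:3,:3].T+T[:3,3]
def onplane(uv,z,p,T=None):
    T=p["cam_to_world"] if T is None else T
    n=cv2.undistortPoints(np.array(uv,float).reshape(-1,1,2),K(p),p["dist_coeffs"]).reshape(-1,2)
    r=np.c_[n,np.ones(len(n))]@T[:3,:3].T
    return T[:3,3]+r*((z-T[2,3])/r[:,2])[:,None]
E
python3 - <<'E'
from h import *
z=np.load("top0.npz"); im,d=z["im"],z["d"]; p=camera_params("top")
W=cloud(d,p); h=W[...,2]
print("table h",np.median(h[180:240,180:230]),"jar",W[183,138],"drum",W[118,232])
# components by height in region
m=((h>0.02)&(h<0.16)&(d>0)).astype(np.uint8); m[:, :80]=0; 
n,l,st,c=cv2.connectedComponentsWithStats(m)
for i in range(1,n):
    if st[i,4]>40: 
        q=W[l==i]; print(i,st[i],c[i].round(),np.median(q,0).round(3),q.min(0).round(3),q.max(0).round(3))
crop=im[90:270,120:400]; cv2.imwrite("pics/top0z.png",cv2.resize(crop[:,:,::-1],None,fx=2.8,fy=2.8,interpolation=cv2.INTER_CUBIC))
E
```

```text
table h 0.00105012031914975 jar [0.59328238 0.46890584 0.11198163] drum [0.77801005 0.20384683 0.09123679]
1 [  80    0   40   67 1351] [93. 23.] [1.082 0.611 0.069] [0.971 0.553 0.02 ] [1.18  0.674 0.16 ]
2 [ 175    0  146   95 3072] [242.  33.] [1.07  0.149 0.067] [ 0.847 -0.074  0.02 ] [1.176 0.366 0.103]
4 [342  46  21  22 293] [352.  57.] [ 0.96  -0.153  0.078] [ 0.948 -0.187  0.02 ] [ 0.994 -0.139  0.123]
5 [  80   76   64   57 2435] [110. 105.] [0.825 0.557 0.089] [0.758 0.473 0.02 ] [0.911 0.644 0.096]
6 [311  96  76  67 799] [369. 136.] [ 0.693 -0.2    0.117] [ 0.65  -0.256  0.021] [ 0.816 -0.033  0.16 ]
7 [219 106  27  31 646] [232. 121.] [0.769 0.204 0.095] [0.738 0.166 0.02 ] [0.812 0.241 0.102]
8 [ 470  121   42   75 2254] [494. 158.] [ 0.648 -0.558  0.08 ] [ 0.537 -0.61   0.03 ] [ 0.754 -0.443  0.158]
9 [133 126  24  23  90] [144. 136.] [0.746 0.476 0.028] [0.707 0.436 0.02 ] [0.777 0.508 0.036]
10 [272 142  16  23 118] [280. 153.] [0.682 0.064 0.042] [0.651 0.041 0.023] [0.716 0.087 0.048]
11 [420 151  45  17 555] [440. 160.] [ 0.646 -0.41   0.054] [ 0.624 -0.433  0.02 ] [ 0.683 -0.365  0.159]
19 [ 274  170   77   75 2683] [312. 207.] [ 0.517 -0.027  0.048] [ 0.408 -0.138  0.02 ] [0.628 0.084 0.056]
20 [127 172  26  21 383] [139. 182.] [0.597 0.469 0.11 ] [0.574 0.451 0.02 ] [0.625 0.501 0.117]
21 [  363   181   149   203 19011] [451. 288.] [ 0.263 -0.44   0.024] [-0.015 -0.635  0.02 ] [ 0.59  -0.17   0.124]
22 [239 198  15  22 110] [246. 209.] [0.516 0.169 0.041] [0.487 0.148 0.034] [0.549 0.191 0.048]
23 [  80  283  100  101 2674] [140. 320.] [0.23  0.448 0.095] [0.017 0.374 0.02 ] [0.308 0.663 0.16 ]
24 [283 358  49  26 901] [307. 373.] [0.056 0.01  0.066] [ 0.005 -0.069  0.02 ] [0.074 0.072 0.159]
```

View pics/top0z.png

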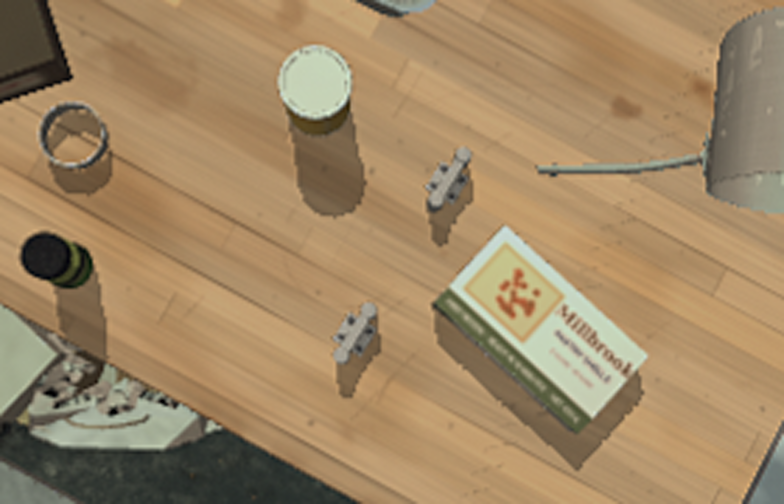

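```bash
cat >> h.py <<'E'
def measure(d,p,T=None,verbose=True,G=None,im=None):
    W=cloud(d,p,T); h=W[...,2]
    def rect(m):
        q=W[m][:,:2].astype(np.float32); r=cv2.minAreaRect(q*1000); b=cv2.boxPoints(r); return r,b,q
    out={}
    return W,h,rect
def gframe(c,ang):
    return np.array(c),np.array([[np.cos(ang),-np.sin(ang)],[np.sin(ang),np.cos(ang)]])
E
python3 - <<'E'
from h import *
z=np.load("top0.npz"); im,d=z["im"],z["d"]; p=camera_params("top")
W,h,rect=measure(d,p)
def comp(u0,v0,u1,v1,lo,hi):
    m=np.zeros(h.shape,bool); m[v0:v1,u0:u1]=True; return m&(h>lo)&(h<hi)
cs=[]
for nm,b in (("far",(268,138,292,168)),("near",(235,194,258,224))):
    m=comp(*b,0.03,0.055); r,bx,q=rect(m); print(nm,m.sum(),r,q.mean(0), np.median(h[m])); cs.append(np.array(r[0])/1000)
v=cs[0]-cs[1]; print("mid",(cs[0]+cs[1])/2,np.linalg.norm(v),np.degrees(np.arctan2(v[1],v[0])))
m=comp(265,165,360,250,0.036,0.06); r,bx,q=rect(m); print("carton",m.sum(),r,"\n",bx, np.median(h[m]),q.mean(0))
E
```

```text
far 111 ((683.8783569335938, 63.28424835205078), (16.323650360107422, 74.38827514648438), 58.16122817993164) [0.6829064  0.06341813] 0.04169828298955425
near 110 ((517.5426025390625, 168.85992431640625), (15.663128852844238, 71.45146179199219), 56.75557327270508) [0.51741594 0.16933548] 0.041173353790034506
mid [0.60071048 0.11607209] 0.19701219897592237 -32.403878801243486
carton 2644 ((518.2455444335938, -28.184112548828125), (205.73434448242188, 112.78011322021484), 46.04338836669922) 
 [[ 406.2508     -63.093555 ]
 [ 487.43732   -141.37575  ]
 [ 630.2403       6.7253304]
 [ 549.0538      85.00752  ]] 0.04761575557856601 [ 0.5175539  -0.02768667]
```

```bash
cat >> h.py <<'E'
GC=np.array([.6007,.1161]); GA=np.radians(-32.4)
def pose():
    s=bot.get_state(); R=s["orientation"]; t=s["tool_pos"]
    g=gl(t[:2])
    print("t %.2f"%s["t"],"tcp",t.round(4),"guard xy mm",g.round(1),"toolx ang %.1f tooly ang %.1f"%(np.degrees(np.arctan2(R[1,0],R[0,0])),np.degrees(np.arctan2(R[1,1],R[0,1]))),"tilt",R[:2,2].round(3),"F",s["ft_force"].round(1),"w %.3f"%s["gripper_width"])
    return t,R
def gl(p):
    c,R=gframe(GC,GA); return (np.asarray(p)-c)@R*1000
def gw(g):
    c,R=gframe(GC,GA); return c+R@(np.asarray(g)/1000)
def togo(w,ang,frac=1):   # shift in tool axes to world point w, and turn about tool z (deg) for tool y at ang deg
    t,R=pose(); d=R.T@(np.array(w)-t)
    cur=np.degrees(np.arctan2(R[1,1],R[0,1])); a=(ang-cur+180)%360-180
    # levelling: rotvec
    z=R[:,2]; tl=R.T@np.degrees(np.cross(z,[0,0,-1]))
    print("shift mm",(d*1000).round(1),"turn z(tool)",round(-a,2),"level",tl.round(2))
E
python3 - <<'E'
from h import *
z=np.load("top0.npz"); d=z["d"]; p=camera_params("top"); W=cloud(d,p)
for uv in [(314,151),(320,151),(335,150),(350,149),(365,147)]:
    q=W[uv[1]-3:uv[1]+4,uv[0]]; q=q[q[:,2].argmax()]; print(uv,q.round(3))
for u,v in ((380,155),(385,130),(420,100)): print(W[v,u].round(3))
togo([.5,-.12,.2],-42)
E
```

```text
(314, 151) [ 0.694 -0.041  0.028]
(320, 151) [ 0.693 -0.058  0.034]
(335, 150) [ 0.689 -0.1    0.049]
(350, 149) [ 0.688 -0.141  0.066]
(365, 147) [ 0.693 -0.18   0.083]
[ 0.672 -0.241  0.03 ]
[ 0.715 -0.208  0.17 ]
[ 0.776 -0.278  0.233]
t 0.10 tcp [ 0.1923 -0.62    0.238 ] guard xy mm [  49.6 -840.4] toolx ang 17.2 tooly ang -72.8 tilt [-0.001  0.002] F [1.5 0.5 0.1] w 0.085
shift mm [ 442.  -386.3   38.9] turn z(tool) -30.76 level [-0.14  0.01  0.  ]
```

Emit:
apply_moves(rows=[1,0.034,-0.03,0.003,0,0,0,1,0.034,-0.03,0.003,0,0,0,1,0.034,-0.03,0.003,0,0,0,1,0.034,-0.03,0.003,0,0,0,1,0.034,-0.03,0.003,0,0,0], squeeze=40)

```text
t: 0.6
tool_pos: [0.3056, -0.4273, 0.219]
orientation: [[0.96, 0.279, -0.007], [0.279, -0.96, 0.001], [-0.007, -0.003, -1.0]]
ft_force: [0.9, -0.0, 0.5]
gripper_width: 0.0123
```

Emit:
apply_moves(rows=[1,0.034,-0.03,0.003,0,0,0,1,0.034,-0.03,0.003,0,0,0,1,0.034,-0.03,0.003,0,0,0,1,0.034,-0.03,0.003,0,0,0,1,0.034,-0.03,0.003,0,0,0])

```text
t: 1.1
tool_pos: [0.4285, -0.2263, 0.2009]
orientation: [[0.961, 0.277, -0.009], [0.277, -0.961, 0.002], [-0.009, -0.004, -1.0]]
ft_force: [1.0, -0.5, 0.3]
gripper_width: -0.0
```

Emit:
apply_moves(rows=[1,0,0,0,0,0,-7.7,1,0,0,0,0,0,-7.7,1,0,0,0,0,0,-7.7,1,0,0,0,0,0,-7.7,1,0,0,0,0,0,0])

```text
t: 1.6
tool_pos: [0.4318, -0.2136, 0.1984]
orientation: [[0.653, 0.758, -0.012], [0.758, -0.653, 0.007], [-0.003, -0.014, -1.0]]
ft_force: [-0.3, 0.2, -0.1]
gripper_width: -0.0001
```

```bash
python3 - <<'E'
from h import *
c=np.array([.5182,-.0282]); a=np.radians(-43.96); R2=np.array([[np.cos(a),-np.sin(a)],[np.sin(a),np.cos(a)]])
w=c+R2@np.array([.056+.028,.085]); print(w)
togo([*w,.12],-42)
E
```

```text
[ 0.63766853 -0.02532401]
t 1.60 tcp [ 0.4318 -0.2136  0.1984] guard xy mm [  34.  -368.9] toolx ang 49.3 tooly ang -40.7 tilt [-0.012  0.007] F [-0.3  0.2 -0.1] w -0.000
shift mm [277.2  34.3  77.2] turn z(tool) 1.26 level [-0.81  0.15  0.  ]
```

Emit:
apply_moves(rows=[1,0.046,0.006,0.005,-0.8,0,0,1,0.046,0.006,0.005,0,0,0,1,0.046,0.006,0.005,0,0,0,1,0.046,0.006,0.005,0,0,0,1,0.046,0.006,0.005,0,0,0])

```text
t: 2.1
tool_pos: [0.6055, -0.0689, 0.1695]
orientation: [[0.682, 0.731, -0.007], [0.731, -0.682, -0.009], [-0.011, 0.001, -1.0]]
ft_force: [0.7, -0.1, 0.7]
gripper_width: -0.0001
```

Emit:
apply_moves(rows=[1,0.03,0,0,0,0,0,1,0,0,0,0,0,0])

```text
t: 2.3
tool_pos: [0.6301, -0.0377, 0.1676]
orientation: [[0.68, 0.733, -0.006], [0.733, -0.68, -0.003], [-0.006, -0.002, -1.0]]
ft_force: [-0.3, -0.2, 0.5]
gripper_width: -0.0
```

```bash
python3 - <<'E'
from h import *
togo([.6377,-.0253,.022],-42)
E
```

```text
t 2.30 tcp [ 0.6301 -0.0377  0.1676] guard xy mm [ 107.2 -114.1] toolx ang 47.2 tooly ang -42.8 tilt [-0.006 -0.003] F [-0.3 -0.2  0.5] w -0.000
shift mm [ 15.1  -2.5 145.5] turn z(tool) -0.84 level [-0.13  0.33  0.  ]
```

Emit:
apply_moves(rows=[1,0.014,0,0.04,0,0.3,0,1,0,0,0.045,0,0,0,1,0,0,0.04,0,0,0,1,0,0,0.01,0,0,0,1,0,0,0,0,0,0])

```text
t: 2.8
tool_pos: [0.6412, -0.0303, 0.0299]
orientation: [[0.69, 0.724, 0.001], [0.724, -0.69, -0.002], [-0.001, 0.002, -1.0]]
ft_force: [0.7, -0.2, 0.7]
gripper_width: -0.0001
```

```bash
cat >> h.py <<'E'
def look(tag,hi=0.06,lo=0.036,view=True):
    s=bot.get_state(); im,d=read_camera("top"); p=camera_params("top")
    W=cloud(d,p); h=W[...,2]
    hsv=cv2.cvtColor(im,cv2.COLOR_RGB2HSV)
    g=np.stack(gl(W[...,:2].reshape(-1,2)).T,-1).reshape(384,512,2)
    m=((h>lo)&(h<hi)&(abs(g[...,0])<110)&(g[...,1]>-320)&(g[...,1]<260)).astype(np.uint8)
    bar=(abs(g[...,1])<14)&(abs(g[...,0])>59); m[bar]=0
    n,l,st,c=cv2.connectedComponentsWithStats(m,connectivity=4); i=1+st[1:,4].argmax()
    q=W[l==i][:,:2].astype(np.float32)*1000; r=cv2.minAreaRect(q); b=cv2.boxPoints(r)
    print("carton px",st[i,4],"size",np.round(r[1],1),"ctr world",np.round(r[0],1),"guard",gl(np.array(r[0])/1000).round(1))
    e=[b[1]-b[0],b[2]-b[1]]; e=max(e,key=np.linalg.norm); a=np.degrees(np.arctan2(e[1],e[0]))%180
    print("yaw rel guard %.2f"%(a-90-np.degrees(GA)), "corners(guard)",gl(b/1000).round(0).tolist())
    cv2.imwrite(f"pics/{tag}.png",cv2.resize(im[90:270,180:400,::-1],None,fx=3,fy=3,interpolation=cv2.INTER_CUBIC))
    for u0,v0,u1,v1,zz,nm in ((120,160,165,210,.1,"jar"),(210,95,255,145,.085,"drum")):
        mm=np.zeros(h.shape,bool); mm[v0:v1,u0:u1]=1; mm&=(h>zz)&(h<.13); print(nm,(W[mm][:,:2].mean(0)*1000).round(1),mm.sum())
E
python3 - <<'E'
from h import *
pose(); look("t1"); 
E
```

```text
t 2.80 tcp [ 0.6412 -0.0303  0.0299] guard xy mm [ 112.6 -101.9] toolx ang 46.4 tooly ang -43.6 tilt [ 0.001 -0.002] F [ 0.7 -0.2  0.7] w -0.000
carton px 2595 size [205.7 112.8] ctr world [518. -28.] guard [   7.4 -166. ]
yaw rel guard -11.65 corners(guard) [[-69.0, -255.0], [42.0, -278.0], [83.0, -77.0], [-27.0, -54.0]]
jar [600.1 476.5] 242
drum [774.8 204.2] 547
```

View pics/t1.png

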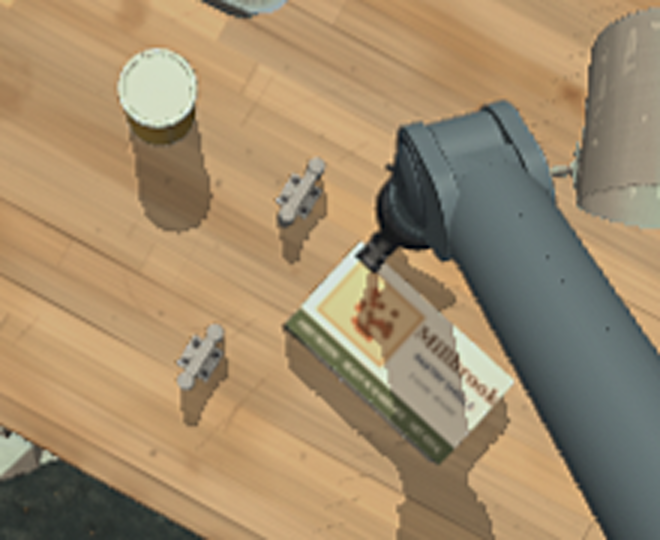

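Emit:
apply_moves(rows=[1,0,-0.006,0.008,0,0,0,1,0,-0.008,0,0,0,0,1,0,-0.008,0,0,0,0,1,0,-0.008,0,0,0,0,1,0,-0.008,0,0,0,0])

```text
t: 3.35
tool_pos: [0.6188, -0.0047, 0.0301]
orientation: [[0.693, 0.72, 0.017], [0.721, -0.693, -0.004], [0.009, 0.015, -1.0]]
ft_force: [1.3, -1.2, -0.9]
gripper_width: -0.0004
```

```bash
python3 - <<'E'
from h import *
pose(); look("t2"); 
E
```

```text
t 3.35 tcp [ 0.6188 -0.0047  0.0301] guard xy mm [ 80.1 -92.3] toolx ang 46.1 tooly ang -43.9 tilt [ 0.017 -0.004] F [ 1.3 -1.2 -0.9] w -0.000
carton px 2254 size [205.4 112.2] ctr world [511.9 -23.9] guard [   0.  -165.8]
yaw rel guard -6.82 corners(guard) [[-68.0, -261.0], [44.0, -274.0], [68.0, -70.0], [-43.0, -57.0]]
jar [600.2 476.9] 240
drum [774.7 204. ] 546
```

Emit:
apply_moves(rows=[1,0,-0.006,0.002,0,0.6,0,1,0,-0.005,0.002,0,0,0,1,0,0,0,0,0,0])

```text
t: 3.7
tool_pos: [0.6128, 0.0046, 0.0287]
orientation: [[0.691, 0.722, 0.032], [0.722, -0.692, 0.004], [0.025, 0.021, -0.999]]
ft_force: [-0.5, 0.1, -0.2]
gripper_width: -0.0002
```

```bash
python3 - <<'E'
from h import *
pose(); look("t3"); 
E
```

```text
t 3.70 tcp [0.6128 0.0046 0.0287] guard xy mm [ 70.  -87.7] toolx ang 46.2 tooly ang -43.8 tilt [0.032 0.004] F [-0.5  0.1 -0.2] w -0.000
carton px 2052 size [205.6 111.1] ctr world [507.  -20.9] guard [  -5.7 -165.9]
yaw rel guard -2.91 corners(guard) [[-66.0, -266.0], [45.0, -271.0], [55.0, -66.0], [-56.0, -60.0]]
jar [600.5 476.5] 241
drum [774.7 204.1] 544
```

Emit:
apply_moves(rows=[1,0,0.02,-0.002,0,1.8,0,1,0,0,-0.04,0,0,0,1,0,0,-0.045,0,0,0,1,0,0,-0.04,0,0,0,0,0,0,0,0,0,0])

```text
t: 4.25
tool_pos: [0.6127, -0.0108, 0.1513]
orientation: [[0.691, 0.723, 0.029], [0.722, -0.691, 0.032], [0.044, -0.001, -0.999]]
ft_force: [0.5, 1.0, -0.0]
gripper_width: 0.0132
```

```bash
python3 - <<'E'
from h import *
w=gw([-11,-305]); print(w)
togo([*w,.14],-35.3)
E
```

```text
[ 0.42798522 -0.13552592]
t 4.25 tcp [ 0.6127 -0.0108  0.1513] guard xy mm [  78.2 -100.7] toolx ang 46.3 tooly ang -43.7 tilt [0.029 0.032] F [ 0.5  1.  -0. ] w 0.013
shift mm [-218.1  -47.3    1.9] turn z(tool) -8.42 level [-0.07 -2.5   0.  ]
```

Emit:
apply_moves(rows=[0,-0.04,-0.009,0,0,-2.5,0,0,-0.04,-0.009,0,0,0,0,0,-0.04,-0.009,0,0,0,0,0,-0.04,-0.009,0,0,0,0,0,-0.04,-0.009,0,0,0,0])

```text
t: 4.75
tool_pos: [0.4371, -0.119, 0.1462]
orientation: [[0.683, 0.73, -0.008], [0.73, -0.683, 0.01], [0.002, -0.012, -1.0]]
ft_force: [0.2, -0.6, 0.7]
gripper_width: 0.0426
```

```bash
python3 - <<'E'
from h import *
togo([.428,-.1355,.14],-35.3)
E
```

```text
t 4.75 tcp [ 0.4371 -0.119   0.1462] guard xy mm [ -12.2 -286.2] toolx ang 46.9 tooly ang -43.1 tilt [-0.008  0.01 ] F [ 0.2 -0.6  0.7] w 0.043
shift mm [-18.2   4.7   6.1] turn z(tool) -7.79 level [-0.69 -0.11 -0.  ]
```

Emit:
apply_moves(rows=[0,-0.02,0.004,0,-0.7,-0.1,0,0,0,0,0,0,0,-7.5,0,0,0,0,0,0,0])

```text
t: 5.05
tool_pos: [0.4136, -0.1394, 0.141]
orientation: [[0.588, 0.809, -0.016], [0.809, -0.588, 0.002], [-0.008, -0.015, -1.0]]
ft_force: [0.5, -0.3, -0.9]
gripper_width: 0.0428
```

```bash
python3 - <<'E'
from h import *
togo([.428,-.1355,.02],-35.3)
E
```

```text
t 5.05 tcp [ 0.4136 -0.1394  0.141 ] guard xy mm [ -21.  -315.9] toolx ang 54.0 tooly ang -36.0 tilt [-0.016  0.002] F [ 0.5 -0.3 -0.9] w 0.043
shift mm [ 12.5  11.1 120.8] turn z(tool) -0.69 level [-0.84  0.45  0.  ]
```

Emit:
apply_moves(rows=[0,0.003,0.008,0.04,-0.8,0.4,0,0,0.003,0.005,0.04,0,0,0,0,0,0,0.035,0,0,0,0,0,0,0.008,0,0,0,0,0,0,0,0,0,0])

```text
t: 5.55
tool_pos: [0.4288, -0.1399, 0.0139]
orientation: [[0.596, 0.803, -0.001], [0.803, -0.596, 0.002], [0.001, -0.002, -1.0]]
ft_force: [0.6, -0.2, 0.3]
gripper_width: 0.0426
```

```bash
python3 - <<'E'
from h import *
pose();look("t4"); togo([*gw([-9,-280]),.02],-35.3)
E
```

```text
t 5.55 tcp [ 0.4288 -0.1399  0.0139] guard xy mm [  -8.  -308.3] toolx ang 53.4 tooly ang -36.6 tilt [-0.001  0.002] F [ 0.6 -0.2  0.3] w 0.043
carton px 2641 size [205.2 112.8] ctr world [508.1 -21.3] guard [  -4.6 -165.6]
yaw rel guard -2.69 corners(guard) [[-66.0, -265.0], [47.0, -271.0], [57.0, -66.0], [-56.0, -60.0]]
jar [600.1 476.5] 240
drum [774.7 204.1] 550
t 5.60 tcp [ 0.4287 -0.14    0.0144] guard xy mm [  -8.  -308.3] toolx ang 53.4 tooly ang -36.6 tilt [-0.001  0.002] F [-0.8 -0.9 -0.4] w 0.043
shift mm [28.2 -3.1 -5.6] turn z(tool) -1.28 level [-0.08 -0.05 -0.  ]
```

View pics/t4.png

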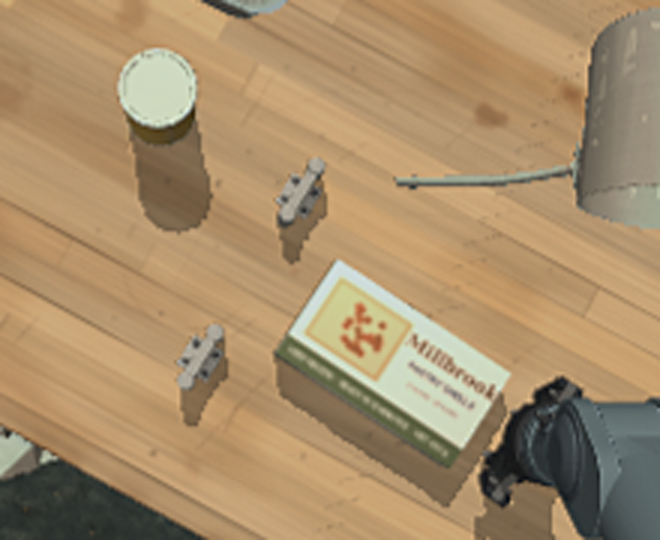

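Emit:
apply_moves(rows=[0,0.012,-0.001,-0.003,0,0,-1.2,0,0.01,0,-0.002,0,0,0,0,0.01,0,0,0,0,0,0,0.01,0,0,0,0,-0.3,0,0.01,0,0,0,0,-0.3])

```text
t: 6.1
tool_pos: [0.4626, -0.0961, 0.0247]
orientation: [[0.571, 0.821, 0.005], [0.821, -0.571, -0.003], [0.0, 0.006, -1.0]]
ft_force: [-0.4, -1.5, -1.6]
gripper_width: 0.0428
```

```bash
python3 - <<'E'
from h import *
pose();look("t5")
E
```

```text
t 6.10 tcp [ 0.4626 -0.0961  0.0247] guard xy mm [  -2.9 -253.2] toolx ang 55.2 tooly ang -34.8 tilt [ 0.005 -0.003] F [-0.4 -1.5 -1.6] w 0.043
carton px 2613 size [206.2 112.9] ctr world [524.6   1.8] guard [  -3.  -137.3]
yaw rel guard -2.26 corners(guard) [[-63.0, -238.0], [49.0, -243.0], [57.0, -36.0], [-55.0, -32.0]]
jar [600.5 476.3] 240
drum [774.8 204.2] 549
```

Emit:
apply_moves(rows=[0,0.01,0,0,0,0,-0.4,0,0.01,0.0005,0,0,0,-0.4,0,0.01,0.0005,0,0,0,-0.4,0,0.01,0.0005,0,0,0,-0.4,0,0.01,0.0005,0,0,0,-0.4])

```text
t: 6.65
tool_pos: [0.494, -0.0547, 0.0252]
orientation: [[0.541, 0.841, 0.003], [0.841, -0.541, -0.006], [-0.004, 0.006, -1.0]]
ft_force: [-1.5, -3.6, 2.7]
gripper_width: 0.0427
```

```bash
python3 - <<'E'
from h import *
pose();look("t6")
E
```

```text
t 6.65 tcp [ 0.494  -0.0547  0.0252] guard xy mm [   1.4 -201.3] toolx ang 57.3 tooly ang -32.7 tilt [ 0.003 -0.006] F [-1.5 -3.6  2.7] w 0.043
carton px 2557 size [204.9 112.7] ctr world [553.1  45.6] guard [ -2.4 -85. ]
yaw rel guard -0.34 corners(guard) [[-59.0, -187.0], [53.0, -188.0], [55.0, 17.0], [-58.0, 18.0]]
jar [600.2 476.5] 241
drum [774.7 204.1] 549
```

Emit:
apply_moves(rows=[0,0.01,0.0005,0,0,0,0,0,0.01,0.0005,0,0,0,0,0,0.01,0.0005,0,0,0,0,0,0.01,0.0005,0,0,0,0,0,0.01,0.0005,0,0,0,0])

```text
t: 7.2
tool_pos: [0.5238, -0.0127, 0.025]
orientation: [[0.541, 0.841, -0.001], [0.841, -0.541, -0.009], [-0.009, 0.004, -1.0]]
ft_force: [-3.1, -4.6, 4.6]
gripper_width: 0.0431
```

```bash
python3 - <<'E'
from h import *
pose();look("t7")
E
```

```text
t 7.20 tcp [ 0.5238 -0.0127  0.025 ] guard xy mm [   4.  -149.9] toolx ang 57.3 tooly ang -32.7 tilt [-0.001 -0.009] F [-3.1 -4.6  4.6] w 0.043
carton px 2473 size [205.3 112.7] ctr world [582.9  87.8] guard [  0.1 -33.4]
yaw rel guard -0.27 corners(guard) [[-57.0, -136.0], [56.0, -136.0], [57.0, 69.0], [-56.0, 69.0]]
jar [600.3 476.8] 239
drum [774.7 204.1] 547
```

View pics/t7.png

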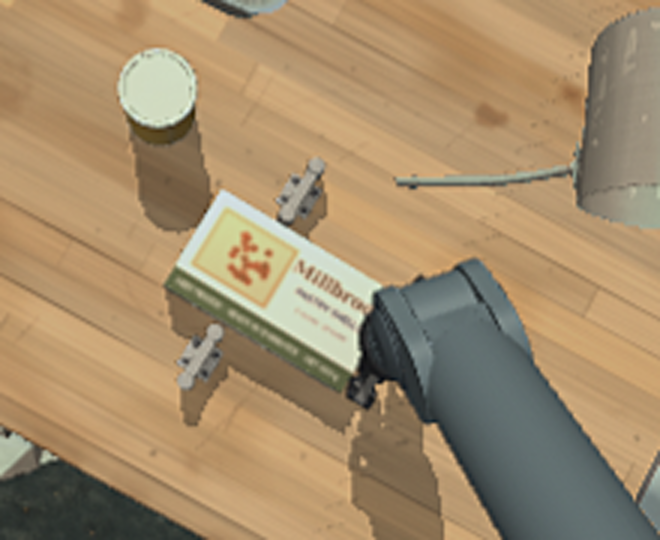

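Emit:
apply_moves(rows=[0,0.01,-0.0005,0,0,0,-0.4,0,0.01,-0.0005,0,0,0,-0.4,0,0.01,-0.0005,0,0,0,-0.4,0,0.01,-0.0005,0,0,0,-0.4])

```text
t: 7.65
tool_pos: [0.5457, 0.0237, 0.0249]
orientation: [[0.517, 0.856, -0.0], [0.856, -0.517, -0.011], [-0.009, 0.005, -1.0]]
ft_force: [-2.0, -4.5, 3.5]
gripper_width: 0.0429
```

```bash
python3 - <<'E'
from h import *
pose();look("t8")
E
```

```text
t 7.65 tcp [0.5457 0.0237 0.0249] guard xy mm [   3.1 -107.5] toolx ang 58.8 tooly ang -31.2 tilt [-0.    -0.011] F [-2.  -4.5  3.5] w 0.043
carton px 2395 size [204.5 112.6] ctr world [602.3 125.7] guard [-3.8  8.9]
yaw rel guard 1.26 corners(guard) [[-58.0, -95.0], [55.0, -92.0], [50.0, 112.0], [-62.0, 110.0]]
jar [600.4 476.4] 241
drum [774.8 204. ] 545
```

Emit:
apply_moves(rows=[0,0.01,0.0005,0,0,0,0,0,0.01,0.0005,0,0,0,0,0,0.01,0.0005,0,0,0,0,0,0.01,0.0005,0,0,0,0])

```text
t: 8.1
tool_pos: [0.5677, 0.0585, 0.024]
orientation: [[0.516, 0.856, -0.005], [0.856, -0.516, -0.013], [-0.013, 0.003, -1.0]]
ft_force: [-3.0, -3.6, 4.2]
gripper_width: 0.043
```

```bash
python3 - <<'E'
from h import *
pose();look("t9")
E
```

```text
t 8.10 tcp [0.5677 0.0585 0.024 ] guard xy mm [  3.  -66.3] toolx ang 58.9 tooly ang -31.1 tilt [-0.005 -0.013] F [-3.  -3.6  4.2] w 0.043
carton px 2293 size [204.9 112.5] ctr world [624.2 160.4] guard [-3.9 50. ]
yaw rel guard 1.38 corners(guard) [[-58.0, -54.0], [55.0, -51.0], [50.0, 154.0], [-63.0, 151.0]]
jar [600.3 476.5] 241
drum [774.8 204. ] 547
```

Emit:
apply_moves(rows=[0,0.01,0.0006,0,0,0,0,0,0.01,0.0006,0,0,0,0,0,0.01,0.0006,0,0,0,0,0,0.01,0.0006,0,0,0,0])

```text
t: 8.55
tool_pos: [0.5907, 0.0933, 0.023]
orientation: [[0.516, 0.857, -0.007], [0.856, -0.516, -0.014], [-0.016, 0.001, -1.0]]
ft_force: [-2.1, -4.9, 3.0]
gripper_width: 0.0427
```

```bash
python3 - <<'E'
from h import *
pose();look("t10")
E
```

```text
t 8.55 tcp [0.5907 0.0933 0.023 ] guard xy mm [  3.8 -24.6] toolx ang 58.9 tooly ang -31.1 tilt [-0.007 -0.014] F [-2.1 -4.9  3. ] w 0.043
carton px 2167 size [204.4 112.7] ctr world [647.4 195.4] guard [-3.1 92. ]
yaw rel guard 1.40 corners(guard) [[-57.0, -12.0], [56.0, -9.0], [51.0, 196.0], [-62.0, 193.0]]
jar [600.3 476.8] 240
drum [774.8 204. ] 547
```

View pics/t10.png

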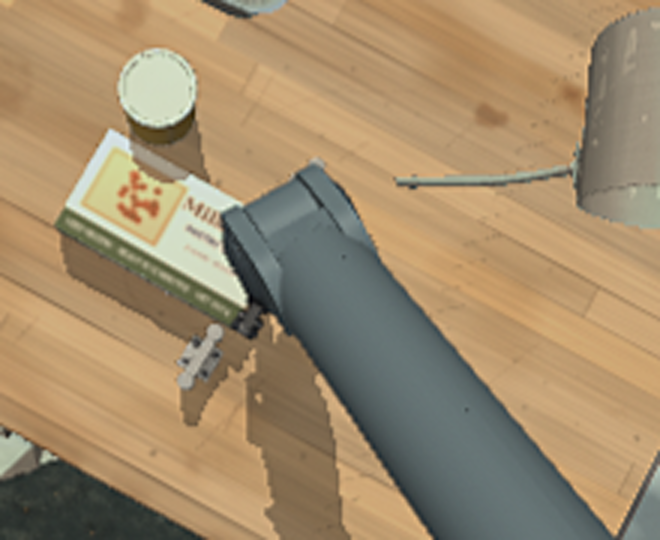

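Emit:
apply_moves(rows=[0,0.01,0.0003,0,0,0,0,0,0.01,0.0003,0,0,0,0,0,0.01,0.0003,0,0,0,0,0,0.003,0,0,0,0,0])

```text
t: 9.0
tool_pos: [0.6102, 0.1248, 0.0222]
orientation: [[0.515, 0.857, -0.007], [0.857, -0.515, -0.013], [-0.014, 0.0, -1.0]]
ft_force: [-2.3, -3.5, 3.5]
gripper_width: 0.0425
```

```bash
python3 - <<'E'
from h import *
pose();look("t11")
E
```

```text
t 9.00 tcp [0.6102 0.1248 0.0222] guard xy mm [ 3.4 12.4] toolx ang 59.0 tooly ang -31.0 tilt [-0.007 -0.013] F [-2.3 -3.5  3.5] w 0.043
carton px 2070 size [204.6 112.6] ctr world [667.1 226.9] guard [ -3.3 129.1]
yaw rel guard 1.29 corners(guard) [[-57.0, 26.0], [55.0, 28.0], [51.0, 233.0], [-62.0, 230.0]]
jar [600.3 476.6] 240
drum [774.8 204.1] 549
```

Rear corners are at y of about 26 mm, past the 9 mm line. I'll back off and lift.

Emit:
apply_moves(rows=[0,-0.015,0,0,0,0,0,0,-0.01,0,-0.01,0,0,0,0,0,0,-0.04,0,0,0,0,0,0,-0.045,0,0,0,0,-0.02,0,-0.045,0,0,0])

```text
t: 9.55
tool_pos: [0.5806, 0.0889, 0.1596]
orientation: [[0.511, 0.859, -0.02], [0.86, -0.511, -0.007], [-0.016, -0.014, -1.0]]
ft_force: [0.4, -0.3, 0.3]
gripper_width: 0.0429
```

Emit:
apply_moves(rows=[0,-0.04,0,-0.01,0,0,0,0,-0.04,0,0,0,0,0,0,-0.04,0,0,0,0,0,0,0,0,0,0,0,0,0,0,0,0,0,0,0])

```text
t: 10.05
tool_pos: [0.5218, -0.0203, 0.1843]
orientation: [[0.515, 0.857, 0.008], [0.857, -0.515, -0.006], [-0.001, 0.01, -1.0]]
ft_force: [-0.2, -0.1, 0.1]
gripper_width: 0.043
```

```bash
python3 - <<'E'
from h import *
pose();look("t12")
E
```

```text
t 10.05 tcp [ 0.5218 -0.0203  0.1843] guard xy mm [   6.5 -157.5] toolx ang 59.0 tooly ang -31.0 tilt [ 0.008 -0.006] F [-0.2 -0.1  0.1] w 0.043
carton px 2582 size [205.9 112.6] ctr world [667.  226.7] guard [ -3.3 128.9]
yaw rel guard 1.45 corners(guard) [[-57.0, 25.0], [56.0, 27.0], [50.0, 233.0], [-62.0, 230.0]]
jar [600.3 476.8] 240
drum [774.6 204.1] 550
```

View pics/t12.png

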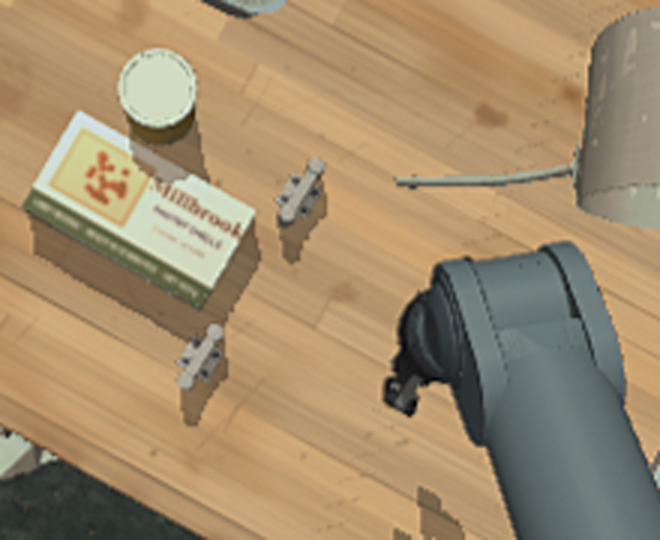

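The carton lies flat past the guard, with its rear edge near crop pixel (230,255). The arm is clear of everything and the drum hasn't moved.

```bash
python3 -c "
from plant import bot
print(bot.job_done())"
```

```text
the job is handed in; nothing more can be done
None
```

The carton is now past the guard on the left-hand side, and I handed the job in at about 10 s of the 72 s allowed. `job_done` reports no verdict, so what follows rests on my own top-camera measurements.

- **What I did:** I straightened the carton from 11.6° askew to under 3° with a closed-finger push on its far front side. Then I pushed it from behind with the half-open fingers, straight through the opening.
- **Final position:** the measured corners, taken at the carton's top edges, lie at guard y of about 25, 27, 230 and 233 mm, against the 9 mm needed. The carton is flat and did not move after I backed off.
- **Halfway through:** the carton's centre was at guard x −3.8 mm, y +8.9 mm, inside the limits.
- **Drum and jar:** both measured within 1 mm of where they started. The carton's far side passed roughly 10 mm from the drum without moving it.
- **Robot:** it ended clear of everything, with wrist force readings during the pushing of about 6–7 N at most.

No check failed or disagreed.

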